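# Put the stacked bench blocks away

### The arm

A 7-joint arm with a two-finger parallel gripper is mounted at the origin on the work surface. World frame = base frame: x ahead of the robot, y to its left, z up, the work surface at z = 0. Lengths are in m, angles in rad, forces in N, time in s.
With the tool pointing down it reaches from about 0.425 to 0.925 m from the base axis. Payload 6.8 kg.
Tool frame: the origin (TCP) lies on the centre line of the jaws, within the pads' length; the fingertips stand 8 mm ahead of it and the grasp point (between the pads) lies 11 mm behind it (bot.tips_ahead is the distance from the TCP to the fingertips, in m); z points along the fingers, y is the line along which they close (so a half turn about z gives the same grasp; the last joint's range is limited). The gripper opens to 85 mm and grips with 20 to 120 N. Pads are 22 mm wide; open, the fingers measure 114 mm over their backs; the gripper's body (76 mm by 85 mm) begins 54 mm behind the grasp point. The pads swing forward as they close: fully open they stand 13 mm farther back than shut.
Start: joints at [1.204, 0.477, 0.022, 1.555, -0.011, 1.109, -0.083], TCP at [0.173, -0.653, 0.239] pointing down, gripper open.
Joint ranges: [-2.96, 2.96], [-0.34, 2.1], [-1.41, 1.46], [0.24, 2.44], [-1.37, 4.51], [0.17, 1.92], [-2.96, 2.96]. Speed limits (rad/s): [2.39, 2.39, 3.14, 3.14, 3.14, 3.14, 3.14].

### API

Orientations are given as a unit quaternion [w, x, y, z].
In Python, from station import bot gives the robot as it stands.
- The arm moves only by the tool send_rows, never from a script. Its argument "deltas" is text: rows parted by semicolons, each of 4 numbers parted by spaces: the shift along the tool's x, y, z in m, then the turn about the tool's z in degrees. In form: x y z spin; .... A call has 1 to 5 rows; each row is the pose to reach, as a shift and turn from the pose commanded when the call began, along the tool's axes at that moment; what a row does not reach only later rows make up. A row lasts 1/10 s, in which the tool goes at most 50 mm and 8.59 degrees, less where a joint would pass 70% of its speed; a pose out of reach is approached as far as the arm can. A call with a gripper value outside its range is refused whole. "claw" is the opening, from 0 (shut) to 1 (fully open), set as the call begins (left out, the last holds). The fingers move at their own pace and stop on an object; "force" is the grip in N (left out, the last holds). Time passes only in rows, so rows that repeat a pose let the fingers close. It gives the time, the measured TCP pose, the force, the opening and the grip force at its end, in the units of the state.
- bot.get_obs(): the state, without advancing time (a new reading comes with each control period).
- bot.read_camera(name): name is "scene" or "top" or "wrist"; returns a dict with "img" (384x512x3 uint8, red, green, blue), "depth" (384x512 float32, m along the optical axis (not along the pixel's ray), 0 where there is no reading), "fx", "fy", "cx", "cy" (pixels), "camera_from_world" (4x4, takes a point from world to camera coordinates). Camera axes: x right, y up, looking along -z (the intrinsics and any distortion apply to the point x, -y, -z); pixel columns grow to the right and rows downward; lengths in m; the calibration is good to about 2 mm. The wrist camera is an equidistant fisheye: a pixel r from the principal point sees the ray r / f radians off the axis. A picture is of the moment at which its call begins.
- bot.hand_in(): hands the job in; it is judged then, once.
Trained networks look in a picture, given as the dict that the camera call returned (one of the last four; its "shot" number tells which), for a name from the list of things; names that differ only in an ending like _2 or _b are one class to them, and where a whole thing is asked for, a point or a joint stands for the part that bears it (a point fixed in the world has none). Each returns a list of dicts, best first, with "confidence" (0 to 1); they miss things now and then, are a little off and sometimes report something else, mostly with a low value. They report only what shows in the picture. A call takes as long as a camera call. They do not tell look-alikes from the thing itself.
- bot.masks_of(picture, query): "mask" (384x512 bool, what is visible of it).
- bot.landmark_of(picture, query): "xyz" ([x, y, z] in m, in world coordinates, good to about 4 mm: a listed point, or the origin of a listed thing).
The state is a dict: "t": time; "q": joint angles; "joint_vel": joint speeds; "joint_torque": joint torques, N m; "eef_pos": TCP position; "tool_rot": TCP orientation; "contact_force": force on the tool from outside, world axes, zero at the start; "torque": the same for the moment, N m; "gripper_width": opening from 0.0 (shut) to 1.0 (fully open); "grasp_force": force on a finger pad.
Only numpy, scipy, OpenCV 4.12 (cv2) and the standard library are available. Lean on these libraries where they do the work, as an engineer would, in place of code of your own. Each camera call takes 0.05 s, during which the arm holds its last target. There are 200 camera calls.

### The job

Five jeweller's bench blocks stand in two piles, a smaller block on each large one and the small grooved bar on top of one pile. Take the piles apart from the top down, one block at a time and without tipping any over, and set each block flat on the floor of the recess made for it: large square, large round, small square, small round and oblong, each in the wooden tray with the recess of its own shape and size.

Things in the scene. Friction and masses are not known exactly. Their poses are not given: they have to be found in the camera images.
- steel_block: large square plain steel block, 60 x 60 x 24 mm high, about 0.6 kg; origin: centre of its underside, z up, x and y along its sides. Starts at the bottom of one of the two piles, flat on the table.
- rubber_block: large round black rubber block, diameter 64 mm, 24 mm high, about 0.1 kg; origin: centre of its underside, z up, round about z. Starts at the bottom of one of the two piles, flat on the table.
- doming_block: small square pale wooden block with round dark dimples on top, 42 x 42 x 24 mm high, about 0.05 kg; origin: centre of its underside, z up, x and y along its sides. Starts in the middle or on top of one of the two piles, on a large block.
- brass_disc: small round brass block with four small dark dimples on top, diameter 44 mm, 24 mm high, about 0.28 kg; origin: centre of its underside, z up, round about z. Starts in the middle or on top of one of the two piles, on a large block.
- swage_bar: small oblong steel bar with dark grooves across its top, 38 (x) x 18 (y) x 20 mm high, about 0.14 kg; origin: centre of its underside, z up, x along its length. Starts on top of one of the two piles, on a small block.
- large_square_tray: fixed flat dark wooden board 100 x 100 x 10 mm with a square recess 78 x 78 mm in its middle, 5 mm deep with a cork floor, made for the large square steel block; origin: centre of the board's underside, x and y along its edges; the recess floor is 5 mm and the rim 10 mm above the origin
- large_round_tray: fixed flat dark wooden board 100 x 100 x 10 mm with a round recess of diameter 84 mm in its middle, 5 mm deep with a cork floor, made for the large round rubber block; origin: centre of the board's underside, x and y along its edges; the recess floor is 5 mm and the rim 10 mm above the origin
- small_square_tray: fixed flat dark wooden board 100 x 100 x 10 mm with a square recess 60 x 60 mm in its middle, 5 mm deep with a cork floor, made for the small square wooden block; origin: centre of the board's underside, x and y along its edges; the recess floor is 5 mm and the rim 10 mm above the origin
- small_round_tray: fixed flat dark wooden board 100 x 100 x 10 mm with a round recess of diameter 62 mm in its middle, 5 mm deep with a cork floor, made for the small round brass block; origin: centre of the board's underside, x and y along its edges; the recess floor is 5 mm and the rim 10 mm above the origin
- oblong_tray: fixed flat dark wooden board 100 x 100 x 10 mm with an oblong recess 56 (x) x 36 (y) mm in its middle, 5 mm deep with a cork floor, made for the oblong steel bar; origin: centre of the board's underside, x and y along its edges; the recess floor is 5 mm and the rim 10 mm above the origin
Things that resemble listed ones, but are neither listed nor needed, are in the scene too. Leave any red or turquoise look-alike of the large_square_tray alone. Leave any turquoise look-alike of the small_square_tray alone.

How it is judged:
By the outcome, as a careful person would: the job done as asked, in the order asked, and still so for the second after the job is handed in, with the robot touching nothing.
It also fails if it takes over 141 s, if anything falls off the work surface, if the arm or the gripper's body presses on something with over 40 N, if the wrist force passes 120 N, or if a joint passes its speed limit or range.

## Working session

There is one attempt and no reset: what is moved stays moved. The work goes in short steps, Python scripts to look and compute and a tool call to move; the robot and the scene stay as the last step left them, time stands still between calls to the robot, and variables do not carry over. Pictures are saved under pics/ and viewed, at most 14 in all, crops included, and the job is handed in when it is done.

Besides the shell and the picture viewer there is one more tool, called after "Emit:" by a JSON object that holds its "api" and its "payload". send_rows: Moves the arm, as the interface text tells. Its arguments: {"type":"object","properties":{"deltas":{"type":"string"},"claw":{"type":"number"},"force":{"type":"number"}},"required":["deltas"]}

```bash
mkdir -p pics
cat > h.py <<'E'
from station import bot
import cv2, numpy as np
def save(p,n,box=None,s=1):
    im=p["img"][:,:,::-1]
    if box: im=im[box[1]:box[3],box[0]:box[2]]
    cv2.imwrite("pics/"+n,cv2.resize(np.ascontiguousarray(im),None,fx=s,fy=s))
def proj(p,X):
    c=p["camera_from_world"]@np.r_[X,1]
    return p["cx"]+p["fx"]*c[0]/-c[2], p["cy"]+p["fy"]*-c[1]/-c[2]
def cloud(p):
    d=p["depth"];v,u=np.mgrid[:384,:512]
    C=np.stack([(u-p["cx"])/p["fx"]*d,-(v-p["cy"])/p["fy"]*d,-d,np.ones_like(d)],-1)
    W=C@np.linalg.inv(p["camera_from_world"]).T
    W[d==0]=np.nan
    return W[...,:3]
E
python3 - <<'E'
from h import *
s=bot.get_obs();print(s["eef_pos"],s["tool_rot"],s["q"],s["gripper_width"],bot.tips_ahead)
p=bot.read_camera("top");save(p,"top.png",s=1.5)
q=bot.read_camera("scene");save(q,"scene.png",s=1.5)
for n in "steel_block rubber_block doming_block brass_disc swage_bar large_square_tray large_round_tray small_square_tray small_round_tray oblong_tray".split():
  for k,c in (("top",p),("scene",q)):
    for r in bot.landmark_of(c,n): print(n,k,round(r["confidence"],2),np.round(r["xyz"],3),np.round(proj(c,r["xyz"])))
E
```

```text
[ 0.17257805 -0.65196011  0.2382886 ] [-9.16835248e-04  9.91638261e-01  1.29045285e-01 -1.82518470e-04] [ 1.20390847  0.47784023  0.02234235  1.55647568 -0.01151837  1.10927444
 -0.08308627] 1.0003236589982172 0.008
steel_block top 0.73 [ 0.453 -0.166  0.001] [332. 213.]
steel_block scene 0.78 [ 0.452 -0.162  0.003] [194. 227.]
rubber_block top 0.76 [ 0.438  0.181 -0.001] [197. 219.]
rubber_block scene 0.54 [ 0.438  0.185 -0.004] [307. 183.]
rubber_block scene 0.26 [ 0.597  0.182 -0.001] [341. 218.]
doming_block top 0.66 [ 0.623 -0.181  0.003] [336. 149.]
doming_block top 0.54 [ 0.448 -0.164  0.025] [332. 214.]
doming_block scene 0.65 [ 0.457 -0.167  0.026] [192. 222.]
brass_disc top 0.68 [0.443 0.182 0.025] [195. 216.]
brass_disc scene 0.46 [0.444 0.184 0.025] [309. 177.]
swage_bar top 0.7 [ 0.449 -0.166  0.049] [334. 212.]
swage_bar scene 0.47 [ 0.448 -0.167  0.047] [190. 213.]
large_square_tray top 0.96 [0.725 0.379 0.001] [127. 114.]
large_square_tray top 0.93 [0.558 0.333 0.002] [140. 174.]
large_square_tray top 0.68 [0.268 0.243 0.005] [170. 287.]
large_square_tray top 0.39 [ 0
[... 357 characters left out ...]
op 0.96 [0.656 0.002 0.002] [266. 138.]
small_square_tray top 0.68 [ 0.544 -0.336  0.   ] [396. 179.]
small_square_tray top 0.66 [ 0.281 -0.23  -0.   ] [359. 281.]
small_square_tray scene 0.82 [ 0.661  0.006 -0.004] [298. 262.]
small_square_tray scene 0.73 [ 0.283 -0.228 -0.   ] [148. 195.]
small_round_tray top 0.88 [ 0.542 -0.34  -0.002] [397. 180.]
small_round_tray top 0.24 [ 0.626 -0.183  0.003] [336. 148.]
small_round_tray scene 0.56 [ 0.547 -0.336  0.001] [133. 285.]
oblong_tray top 0.56 [ 0.595  0.189 -0.003] [196. 161.]
oblong_tray top 0.34 [0.658 0.004 0.001] [266. 137.]
oblong_tray scene 0.8 [ 0.598  0.184 -0.   ] [342. 218.]
oblong_tray scene 0.46 [ 0.448 -0.169  0.047] [189. 213.]
```

View pics/top.png

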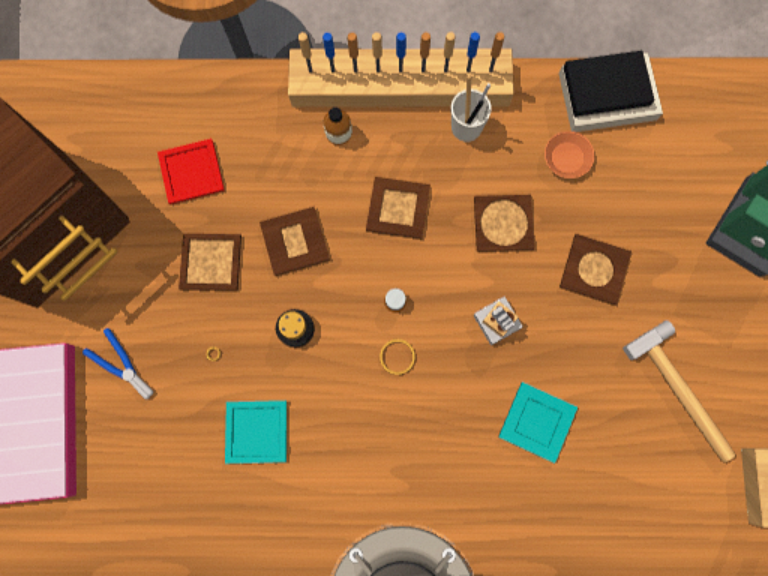

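View pics/scene.png

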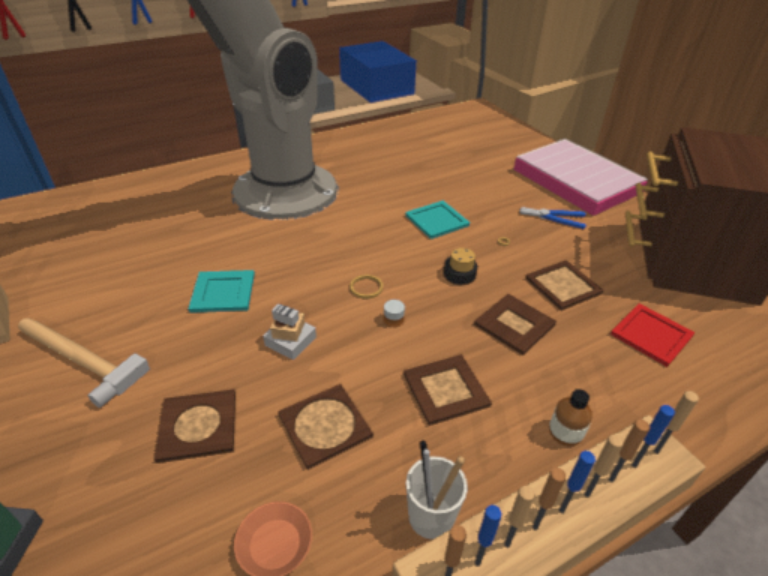

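Both piles and all five cork trays are clear. In the viewed top picture (1.5x pixels):

| Thing | Chosen pixel | Could be taken for it |
|---|---|---|
| Large square tray | cork (210,262) | red (190,172), turquoise (256,432) |
| Small square tray | (400,207) | turquoise (540,422), oblong tray (295,240) |
| Oblong tray | (295,240) | small square tray (400,207) |
| Large round tray | (504,222) | small round tray (595,269) |
| Small round tray | (595,269) | large round tray (504,222) |

The steel/doming/swage pile is at (500,320) and the rubber/brass pile at (294,327).

```bash
cat >> h.py <<'E'
def rect(W,m):
    P=W[m];P=P[~np.isnan(P[:,0])]
    (c,(a,b),t)=cv2.minAreaRect((P[:,:2]*1000).astype(np.float32))
    return np.round(c,1),round(a),round(b),round(t,1),np.round(np.median(P[:,2])*1000,1),len(P)
def plan(x,y,z,yaw,n=1):
    """delta rows for TCP at x,y,z (m), tool x at world yaw (deg, mod 180/n)"""
    from scipy.spatial.transform import Rotation as R
    s=bot.get_obs();q=s["tool_rot"];M=R.from_quat([q[1],q[2],q[3],q[0]]).as_matrix()
    cur=np.degrees(np.arctan2(M[1,0],M[0,0]));per=180/n
    d=(yaw-cur+per/2)%per-per/2
    print("cur yaw",round(cur,1),"delta",np.round(M.T@(np.array([x,y,z])-s["eef_pos"]),4),"spin",round(-d,1),"eef",np.round(s["eef_pos"],4),"t",s["t"],"q7",round(s["q"][6],2))
E
python3 - <<'E'
from h import *
p=bot.read_camera("top");W=cloud(p)
g=cv2.cvtColor(p["img"],cv2.COLOR_RGB2HSV)
T=dict(LS=(.557,.332),LR=(.628,-.182),SS=(.658,.003),SR=(.544,-.338),OB=(.597,.186))
for n,(x,y) in T.items():
    near=np.hypot(W[...,0]-x,W[...,1]-y)<.08
    m=near&(g[...,2]<110)
    m=cv2.morphologyEx(m.astype(np.uint8),cv2.MORPH_OPEN,np.ones((3,3)))
    k,l,st,_=cv2.connectedComponentsWithStats(m);m=l==1+np.argmax(st[1:,4])
    print(n,rect(W,m))
for n,(x,y) in dict(A=(.45,-.165),B=(.44,.182)).items():
    near=np.hypot(W[...,0]-x,W[...,1]-y)<.06
    for lo,hi in ((.012,.034),(.037,.058),(.06,.08)):
        m=near&(W[...,2]>lo)&(W[...,2]<hi)
        if m.sum()>4: print(n,lo,rect(W,m))
save(p,"crop.png",(170,185,370,245),4)
E
```

```text
LS (array([576.5, 334.3]), 106, 59, 86.6, np.float64(8.7), 324)
LR (array([ 625.4, -182.2]), 101, 104, 2.1, np.float64(8.9), 647)
SS (array([653.2,   3.7]), 103, 102, 81.5, np.float64(8.8), 846)
SR (array([ 541.7, -337.2]), 101, 102, 71.3, np.float64(8.9), 1048)
OB (array([592.9, 186.1]), 102, 100, 17.2, np.float64(8.9), 1130)
A 0.012 (array([ 449.6, -163. ]), 60, 61, 28.6, np.float64(22.9), 273)
A 0.037 (array([ 448.4, -163.9]), 42, 43, 50.7, np.float64(47.2), 171)
A 0.06 (array([ 446. , -164.2]), 38, 19, 34.7, np.float64(67.2), 121)
B 0.012 (array([437. , 180.5]), 63, 61, 3.5, np.float64(23.0), 250)
B 0.037 (array([438.4, 181.3]), 42, 42, 46.3, np.float64(47.0), 249)
```

View pics/crop.png

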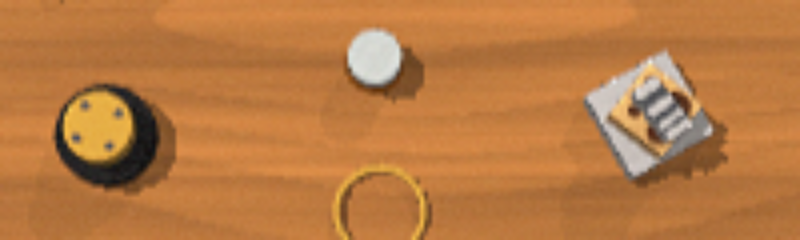

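```bash
python3 -c "
from h import *
plan(.446,-.164,.15,34.7)"
```

```text
cur yaw 14.8 delta [ 0.3891 -0.4024  0.0893] spin -19.9 eef [ 0.1728 -0.6525  0.2393] t 1.15 q7 -0.08
```

Emit:
{"api": "send_rows", "payload": {"deltas": "0.03 -0.03 0 0;0.06 -0.06 0 0;0.09 -0.09 0 0;0.12 -0.12 0 0;0.15 -0.15 0 0"}}

```text
t: 1.65
eef_pos: [0.2801, -0.4677, 0.2395]
tool_rot: [0.0, 0.992, 0.129, 0.0]
contact_force: [1.6, 0.5, -0.0]
gripper_width: 1.002
grasp_force: 0.0
```

Emit:
{"api": "send_rows", "payload": {"deltas": "0.03 -0.03 0 0;0.06 -0.06 0 0;0.09 -0.09 0 0;0.12 -0.12 0 0;0.15 -0.15 0 0"}}

```text
t: 2.15
eef_pos: [0.3867, -0.2843, 0.2397]
tool_rot: [0.0, 0.992, 0.129, 0.0]
contact_force: [1.4, -0.1, 0.4]
gripper_width: 0.996
grasp_force: 0.0
```

Emit:
{"api": "send_rows", "payload": {"deltas": "0.03 -0.03 0.02 -6;0.06 -0.06 0.04 -12;0.089 -0.102 0.07 -19.9;0.089 -0.102 0.089 -19.9;0.089 -0.102 0.089 -19.9"}}

```text
t: 2.65
eef_pos: [0.4447, -0.162, 0.1481]
tool_rot: [-0.002, 0.954, 0.3, -0.002]
contact_force: [-0.4, -1.1, -0.2]
gripper_width: 1.0
grasp_force: 0.0
```

```bash
cat >> h.py <<'E'
def fingers():
    p=bot.read_camera("scene");W=cloud(p);s=bot.get_obs();e=s["eef_pos"]
    m=(np.hypot(W[...,0]-e[0],W[...,1]-e[1])<.065)&(W[...,2]>e[2]-.04)&(W[...,2]<e[2]+.03)
    P=W[m]; print("width",s["gripper_width"],"tips below TCP mm",np.round((e[2]-np.sort(P[:,2])[[0,5,10,20]])*1000,1),len(P))
    return p
E
python3 -c "
from h import *
plan(.446,-.164,.063,34.7)
p=fingers();u,v=map(int,proj(p,bot.get_obs()['eef_pos']));save(p,'f1.png',(max(u-60,0),max(v-70,0),u+60,v+60),4)"
```

```text
cur yaw 35.0 delta [0.0001 0.0028 0.0851] spin 0.3 eef [ 0.4447 -0.162   0.1481] t 2.65 q7 -0.87
width 1.0002467707936116 tips below TCP mm [-3.2 -5.8 -7.6 -9.6] 168
```

View pics/f1.png

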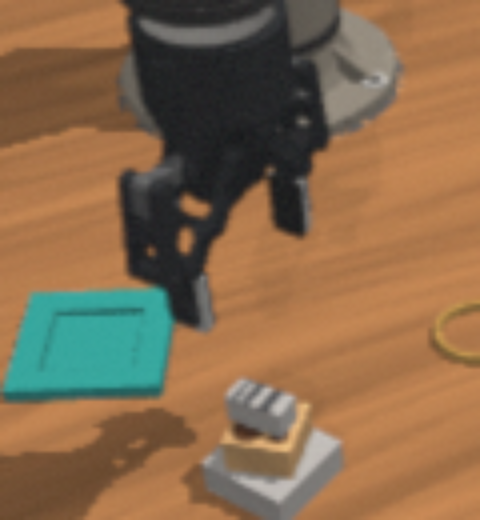

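The crop shows the pile at the crop's (265,440), with the swage bar on top and the open fingertips above it. Fully open, the tips sit about 4 mm behind the TCP, so the 8 mm in the spec is with the gripper shut. I'll measure the tips at a smaller opening.

Emit:
{"api": "send_rows", "payload": {"deltas": "0 0.003 0 0;0 0.003 0 0;0 0.003 0 0", "claw": 0.72, "force": 40}}

```text
t: 3.0
eef_pos: [0.448, -0.1683, 0.1514]
tool_rot: [0.001, 0.955, 0.297, 0.001]
contact_force: [0.8, -0.3, -0.5]
gripper_width: 0.721
grasp_force: 0.0
```

```bash
python3 -c "
from h import *
fingers()"
```

```text
width 0.719621661506775 tips below TCP mm [ 1.7  0.6 -1.1 -3.2] 220
```

Emit:
{"api": "send_rows", "payload": {"deltas": "0 0 0 0;0 0 0 0;0 0 0 0", "claw": 0.45}}

```text
t: 3.35
eef_pos: [0.4476, -0.1669, 0.1504]
tool_rot: [0.0, 0.954, 0.298, 0.0]
contact_force: [-1.1, -0.4, -0.3]
gripper_width: 0.449
grasp_force: 0.0
```

```bash
python3 -c "
from h import *
fingers()
plan(.446,-.164,.063,34.7)"
```

```text
width 0.44978857060271926 tips below TCP mm [6.5 4.9 2.9 0.8] 246
cur yaw 34.7 delta [ 0.0003 -0.0033  0.0873] spin 0.0 eef [ 0.4476 -0.1669  0.1503] t 3.4 q7 -0.86
```

Tip offset fits 8 − 13·w² mm. Descending onto the swage bar.

Emit:
{"api": "send_rows", "payload": {"deltas": "0 -0.003 0.04 0;0 -0.003 0.075 0;0 -0.003 0.087 0;0 -0.003 0.087 0;0 -0.003 0.087 0"}}

```text
t: 3.9
eef_pos: [0.4467, -0.1645, 0.0641]
tool_rot: [0.0, 0.954, 0.298, 0.0]
contact_force: [0.4, -0.4, 0.2]
gripper_width: 0.448
grasp_force: 0.0
```

Emit:
{"api": "send_rows", "payload": {"deltas": "0 0 0 0;0 0 0 0;0 0 0 0;0 0 0 0", "claw": 0}}

```text
t: 4.3
eef_pos: [0.4472, -0.1648, 0.0649]
tool_rot: [0.001, 0.954, 0.298, 0.001]
contact_force: [0.2, 0.3, 7.1]
gripper_width: 0.2
grasp_force: 39.6
```

```bash
python3 -c "
from h import *
plan(.446,-.164,.063,34.7)
p=fingers();u,v=map(int,proj(p,bot.get_obs()['eef_pos']));save(p,'f2.png',(max(u-60,0),max(v-70,0),u+60,v+60),4)"
```

```text
cur yaw 34.7 delta [-0.0005 -0.0013  0.0019] spin 0.0 eef [ 0.4472 -0.1648  0.0649] t 4.3 q7 -0.94
width 0.19559704242852147 tips below TCP mm [40.  40.  39.8 39.7] 552
```

View pics/f2.png

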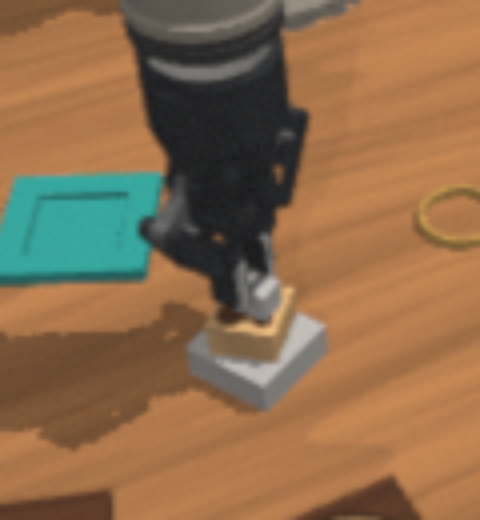

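Emit:
{"api": "send_rows", "payload": {"deltas": "0 0 -0.03 0;0 0 -0.07 0;0 0 -0.11 0;0 0 -0.13 0;0 0 -0.13 0"}}

```text
t: 4.85
eef_pos: [0.448, -0.165, 0.1971]
tool_rot: [0.002, 0.954, 0.298, 0.003]
contact_force: [0.7, 0.6, -2.0]
gripper_width: 0.19
grasp_force: 39.8
```

Run:
```python
from h import *
p=bot.read_camera("top");W=cloud(p)
g=cv2.cvtColor(p["img"],cv2.COLOR_RGB2HSV)
for n,(x,y),r in (("LS",(.557,.332),.045),("SS",(.655,.003),.034),("OB",(.595,.186),.032),("LR",(.626,-.182),.04),("SR",(.542,-.337),.032)):
    m=(np.hypot(W[...,0]-x,W[...,1]-y)<r+.012)&(g[...,2]>135)&(W[...,2]>.0005)&(W[...,2]<.02)
    m=cv2.morphologyEx(m.astype(np.uint8),cv2.MORPH_OPEN,np.ones((3,3)))
    k,l,st,_=cv2.connectedComponentsWithStats(m)
    if k<2: print(n,'none');continue
    m=l==1+np.argmax(st[1:,4]);print(n,rect(W,m))
    m2=(np.hypot(W[...,0]-x,W[...,1]-y)<.085)&(W[...,2]>.006)&(W[...,2]<.02)
    print("  board",rect(W,m2))
plan(.594,.186,.16,17.2)
```

```text
LS (array([556.6, 333.2]), 77, 78, 89.3, np.float64(4.8), 703)
  board (array([550.4, 317.4]), 133, 110, 88.5, np.float64(8.4), 777)
SS (array([654.6,   5.2]), 59, 60, 81.9, np.float64(4.9), 426)
  board (array([654.4,  14.3]), 139, 109, 76.1, np.float64(9.1), 926)
OB (array([593. , 187.4]), 53, 35, 13.1, np.float64(4.5), 223)
  board (array([600.5, 202.2]), 124, 124, 16.9, np.float64(9.0), 1109)
LR (array([ 627. , -174.5]), 66, 82, 77.3, np.float64(4.6), 578)
  board (array([ 633.6, -181.2]), 119, 103, 1.0, np.float64(8.6), 597)
SR none
cur yaw 34.7 delta [ 0.3207 -0.2046  0.035 ] spin 17.5 eef [ 0.4467 -0.1648  0.195 ] t 4.9 q7 -0.84
```

Emit:
{"api": "send_rows", "payload": {"deltas": "0.04 -0.026 0 0;0.08 -0.052 0 0;0.12 -0.078 0 0;0.16 -0.104 0 0;0.2 -0.128 0 0"}}

```text
t: 5.4
eef_pos: [0.5367, 0.0565, 0.1918]
tool_rot: [-0.0, 0.954, 0.299, -0.001]
contact_force: [1.9, -0.5, -2.2]
gripper_width: 0.197
grasp_force: 39.8
```

Emit:
{"api": "send_rows", "payload": {"deltas": "0.04 -0.026 0.01 6;0.08 -0.052 0.02 12;0.12 -0.077 0.04 18;0.12 -0.077 0.08 18.7;0.12 -0.077 0.1 18.7"}}

```text
t: 5.9
eef_pos: [0.5894, 0.188, 0.0885]
tool_rot: [0.0, 0.99, 0.141, -0.003]
contact_force: [-0.2, -1.2, -1.8]
gripper_width: 0.196
grasp_force: 39.8
```

Emit:
{"api": "send_rows", "payload": {"deltas": "0 0 0 0;0 0 0 0"}}

```text
t: 6.1
eef_pos: [0.5915, 0.1861, 0.0925]
tool_rot: [0.0, 0.99, 0.139, -0.001]
contact_force: [0.3, -0.4, -1.1]
gripper_width: 0.195
grasp_force: 39.8
```

Run:
```python
from h import *
plan(.593,.187,.0225,16)
p=bot.read_camera("scene")
u,v=map(int,proj(p,bot.get_obs()['eef_pos']));save(p,'f3.png',(max(u-60,0),max(v-60,0),u+60,v+60),4)
```

```text
cur yaw 16.0 delta [ 0.0018 -0.0005  0.07  ] spin 0.0 eef [0.5915 0.1861 0.0925] t 6.1 q7 -1.92
```

View pics/f3.png

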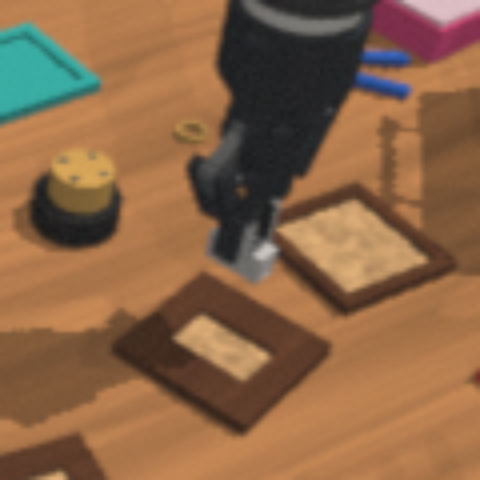

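The bar hangs level over the oblong recess (crop 245,265) and lies along the recess's long axis. Lowering it.

Emit:
{"api": "send_rows", "payload": {"deltas": "0.002 0 0.03 0;0.002 0 0.055 0;0.002 0 0.066 0;0.002 0 0.07 0;0.002 0 0.07 0"}}

```text
t: 6.65
eef_pos: [0.5947, 0.1871, 0.0242]
tool_rot: [-0.0, 0.99, 0.139, 0.001]
contact_force: [-0.5, -0.1, -1.0]
gripper_width: 0.198
grasp_force: 39.8
```

Emit:
{"api": "send_rows", "payload": {"deltas": "0 0 0 0;0 0 0 0;0 0 0 0", "claw": 0.4}}

```text
t: 6.95
eef_pos: [0.5948, 0.1872, 0.0244]
tool_rot: [-0.0, 0.99, 0.139, 0.001]
contact_force: [0.8, -0.0, 0.5]
gripper_width: 0.398
grasp_force: 0.0
```

Emit:
{"api": "send_rows", "payload": {"deltas": "0 0 -0.03 0;0 0 -0.07 0;0 0 -0.12 0;0 0 -0.16 0"}}

```text
t: 7.35
eef_pos: [0.5945, 0.1873, 0.1865]
tool_rot: [-0.0, 0.99, 0.139, 0.001]
contact_force: [0.6, 0.8, 0.1]
gripper_width: 0.402
grasp_force: 0.0
```

Run:
```python
from h import *
p=bot.read_camera("top");W=cloud(p)
for x,y,lo,hi in ((.593,.187,.018,.04),(.448,-.164,.04,.06),(.448,-.164,.014,.034)):
    m=(np.hypot(W[...,0]-x,W[...,1]-y)<.045)&(W[...,2]>lo)&(W[...,2]<hi)
    if m.any(): print(rect(W,m))
plan(.448,-.164,.16,50.7,2)
```

```text
(array([ 448.8, -164.2]), 42, 43, 50.7, np.float64(47.0), 290)
(array([ 449.6, -163. ]), 60, 61, 29.0, np.float64(23.0), 275)
cur yaw 16.0 delta [-0.2417  0.2978  0.0302] spin -34.7 eef [0.5978 0.1888 0.1935] t 7.4 q7 -1.87
```

Emit:
{"api": "send_rows", "payload": {"deltas": "-0.03 0.037 0 0;-0.06 0.074 0 0;-0.09 0.111 0 0;-0.12 0.148 0 0;-0.15 0.185 0 0", "claw": 0.8}}

```text
t: 7.9
eef_pos: [0.5001, -0.0339, 0.1837]
tool_rot: [0.0, 0.99, 0.14, 0.001]
contact_force: [1.1, -1.0, -0.5]
gripper_width: 0.801
grasp_force: 0.0
```

Emit:
{"api": "send_rows", "payload": {"deltas": "-0.03 0.037 0 -8;-0.06 0.074 0.02 -16;-0.091 0.113 0.04 -24;-0.091 0.113 0.06 -32;-0.091 0.113 0.09 -34.7"}}

```text
t: 8.4
eef_pos: [0.4443, -0.1692, 0.0934]
tool_rot: [0.001, 0.904, 0.428, 0.001]
contact_force: [0.5, 0.5, -0.7]
gripper_width: 0.8
grasp_force: 0.0
```

Emit:
{"api": "send_rows", "payload": {"deltas": "0 0 0 0;0 0 0 0"}}

```text
t: 8.6
eef_pos: [0.4449, -0.1656, 0.0937]
tool_rot: [-0.0, 0.904, 0.428, -0.0]
contact_force: [-0.0, 1.0, 0.1]
gripper_width: 0.798
grasp_force: 0.0
```

Run:
```python
from h import *
plan(.4485,-.164,.036,50.7,2)
p=bot.read_camera("top");W=cloud(p)
m=(np.hypot(W[...,0]-.593,W[...,1]-.187)<.045)&(W[...,2]>.018)&(W[...,2]<.04)
print(rect(W,m))
```

```text
cur yaw 50.7 delta [0.0035 0.0018 0.0577] spin -0.0 eef [ 0.4449 -0.1656  0.0937] t 8.6 q7 -0.67
(array([592.9, 187.7]), 37, 17, 14.9, np.float64(24.0), 99)
```

Swage bar is seated (top at 24 mm, centred). Now the doming block.

Emit:
{"api": "send_rows", "payload": {"deltas": "0.003 0.002 0.03 0;0.003 0.002 0.05 0;0.003 0.002 0.058 0;0.003 0.002 0.058 0;0.003 0.002 0.058 0"}}

```text
t: 9.15
eef_pos: [0.4492, -0.1649, 0.0365]
tool_rot: [0.001, 0.904, 0.428, 0.001]
contact_force: [-0.4, -0.6, -0.4]
gripper_width: 0.799
grasp_force: 0.0
```

Emit:
{"api": "send_rows", "payload": {"deltas": "0 0 0 0;0 0 0 0;0 0 0 0;0 0 0 0;0 0 0 0", "claw": 0}}

```text
t: 9.65
eef_pos: [0.4489, -0.1652, 0.0365]
tool_rot: [0.001, 0.904, 0.428, 0.001]
contact_force: [-0.9, -0.0, 6.3]
gripper_width: 0.482
grasp_force: 40.4
```

Emit:
{"api": "send_rows", "payload": {"deltas": "0 0 -0.02 0;0 0 -0.05 0;0 0 -0.09 0;0 0 -0.12 0;0 0 -0.12 0"}}

```text
t: 10.15
eef_pos: [0.4509, -0.1657, 0.1597]
tool_rot: [0.003, 0.904, 0.428, 0.003]
contact_force: [0.4, -0.8, -0.8]
gripper_width: 0.482
grasp_force: 41.2
```

Run:
```python
from h import *
plan(.654,.0045,.16,81.7,2)
p=bot.read_camera("scene")
u,v=map(int,proj(p,bot.get_obs()['eef_pos']));save(p,'f4.png',(max(u-60,0),max(v-60,0),u+60,v+60),4)
```

```text
cur yaw 50.7 delta [0.2604 0.0494 0.0008] spin -31.0 eef [ 0.4509 -0.1657  0.1597] t 10.15 q7 -0.62
```

View pics/f4.png

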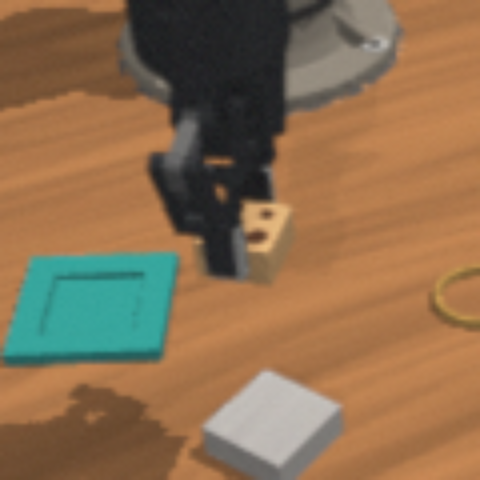

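The block is held level (crop 245,240) and the steel block stayed in place (crop 272,425).

Emit:
{"api": "send_rows", "payload": {"deltas": "0.04 0.008 0 0;0.08 0.016 0 0;0.12 0.024 0 0;0.16 0.031 0 0;0.2 0.038 0 0"}}

```text
t: 10.7
eef_pos: [0.6043, -0.0332, 0.1537]
tool_rot: [-0.0, 0.904, 0.428, -0.001]
contact_force: [0.7, -0.5, -0.5]
gripper_width: 0.483
grasp_force: 41.2
```

Emit:
{"api": "send_rows", "payload": {"deltas": "0.03 0.006 0.01 -8;0.06 0.011 0.02 -16;0.06 0.011 0.04 -24;0.06 0.011 0.07 -31;0.06 0.011 0.1 -31"}}

```text
t: 11.2
eef_pos: [0.6499, 0.0054, 0.0528]
tool_rot: [-0.001, 0.755, 0.656, -0.001]
contact_force: [0.2, -1.0, -0.9]
gripper_width: 0.483
grasp_force: 41.2
```

Emit:
{"api": "send_rows", "payload": {"deltas": "0 0 0 0;0 0 0 0"}}

```text
t: 11.4
eef_pos: [0.6498, 0.0053, 0.0544]
tool_rot: [-0.001, 0.756, 0.654, -0.001]
contact_force: [0.1, 0.3, -0.5]
gripper_width: 0.481
grasp_force: 41.1
```

```bash
python3 -c "
from h import *
plan(.654,.0045,.018,81.7,2)"
```

```text
cur yaw 81.7 delta [-0.0002  0.0043  0.0364] spin 0.0 eef [0.6498 0.0053 0.0544] t 11.4 q7 -0.58
```

Emit:
{"api": "send_rows", "payload": {"deltas": "0 0.004 0.015 0;0 0.004 0.028 0;0 0.004 0.036 0;0 0.004 0.036 0;0 0.004 0.036 0"}}

```text
t: 11.9
eef_pos: [0.6545, 0.0048, 0.0193]
tool_rot: [-0.0, 0.756, 0.654, -0.0]
contact_force: [-0.3, -0.0, -0.0]
gripper_width: 0.482
grasp_force: 41.3
```

Emit:
{"api": "send_rows", "payload": {"deltas": "0 0 0 0;0 0 0 0;0 0 0 0", "claw": 0.7}}

```text
t: 12.2
eef_pos: [0.6548, 0.0048, 0.0197]
tool_rot: [0.0, 0.756, 0.654, 0.0]
contact_force: [1.2, -0.5, 0.7]
gripper_width: 0.701
grasp_force: 0.0
```

Emit:
{"api": "send_rows", "payload": {"deltas": "0 0 -0.03 0;0 0 -0.07 0;0 0 -0.11 0;0 0 -0.14 0"}}

```text
t: 12.6
eef_pos: [0.6553, 0.005, 0.1622]
tool_rot: [0.001, 0.756, 0.654, 0.001]
contact_force: [-0.2, 0.1, 1.3]
gripper_width: 0.698
grasp_force: 0.0
```

```bash
python3 -c "
from h import *
plan(.4496,-.163,.15,28.8,2)"
```

```text
cur yaw 81.7 delta [-0.1958 -0.1795  0.0117] spin -37.1 eef [0.6553 0.005  0.1622] t 12.6 q7 -0.52
```

Emit:
{"api": "send_rows", "payload": {"deltas": "-0.036 -0.033 0 0;-0.072 -0.066 0 0;-0.108 -0.099 0 0;-0.144 -0.132 0 0;-0.17 -0.156 0 0", "claw": 1}}

```text
t: 13.1
eef_pos: [0.473, -0.1432, 0.1593]
tool_rot: [0.0, 0.757, 0.653, -0.001]
contact_force: [0.0, -0.4, 0.0]
gripper_width: 1.002
grasp_force: 0.0
```

Emit:
{"api": "send_rows", "payload": {"deltas": "-0.026 -0.024 0 -8;-0.026 -0.024 0.02 -16;-0.026 -0.024 0.04 -24;-0.026 -0.024 0.06 -32;-0.026 -0.024 0.08 -37.1"}}

```text
t: 13.6
eef_pos: [0.4484, -0.1636, 0.079]
tool_rot: [0.001, 0.507, 0.862, 0.0]
contact_force: [0.9, 0.1, 0.5]
gripper_width: 1.0
grasp_force: 0.0
```

Emit:
{"api": "send_rows", "payload": {"deltas": "0 0 0 0;0 0 0 0"}}

```text
t: 13.8
eef_pos: [0.4484, -0.1632, 0.0796]
tool_rot: [-0.0, 0.51, 0.86, 0.0]
contact_force: [0.5, 0.1, -0.5]
gripper_width: 1.0
grasp_force: 0.0
```

Run:
```python
from h import *
plan(.4496,-.163,.0085,28.8,2)
p=bot.read_camera("top");W=cloud(p)
m=(np.hypot(W[...,0]-.654,W[...,1]-.005)<.045)&(W[...,2]>.018)&(W[...,2]<.045)
print(rect(W,m))
```

```text
cur yaw 118.7 delta [-0.0004  0.0012  0.0711] spin -0.1 eef [ 0.4484 -0.1632  0.0796] t 13.8 q7 0.32
(array([652.4,   7.2]), 43, 44, 79.6, np.float64(28.0), 266)
```

Doming block seated (top at 28 mm). Next is steel.

Emit:
{"api": "send_rows", "payload": {"deltas": "0 0.001 0.03 0;0 0.001 0.055 0;0 0.001 0.067 0;0 0.001 0.071 0;0 0.001 0.071 0"}}

```text
t: 14.35
eef_pos: [0.4497, -0.1628, 0.0088]
tool_rot: [0.0, 0.509, 0.861, -0.0]
contact_force: [0.2, 0.2, 0.3]
gripper_width: 0.993
grasp_force: 0.0
```

Emit:
{"api": "send_rows", "payload": {"deltas": "0 0 0 0;0 0 0 0;0 0 0 0;0 0 0 0;0 0 0 0", "claw": 0, "force": 80}}

```text
t: 14.85
eef_pos: [0.4505, -0.1629, 0.01]
tool_rot: [0.001, 0.509, 0.861, 0.0]
contact_force: [-1.7, 1.4, 11.7]
gripper_width: 0.679
grasp_force: 85.5
```

Emit:
{"api": "send_rows", "payload": {"deltas": "0 0 -0.02 0;0 0 -0.05 0;0 0 -0.09 0;0 0 -0.12 0;0 0 -0.12 0"}}

```text
t: 15.35
eef_pos: [0.4512, -0.1635, 0.1318]
tool_rot: [0.003, 0.509, 0.861, 0.0]
contact_force: [2.1, -1.4, -6.9]
gripper_width: 0.678
grasp_force: 91.6
```

Run:
```python
from h import *
plan(.5566,.333,.14,88,2)
p=bot.read_camera("scene")
u,v=map(int,proj(p,bot.get_obs()['eef_pos']));save(p,'f5.png',(max(u-60,0),max(v-60,0),u+60,v+60),4)
```

```text
cur yaw 118.8 delta [ 0.3843  0.3315 -0.009 ] spin 30.8 eef [ 0.4512 -0.1635  0.1318] t 15.35 q7 0.39
```

View pics/f5.png

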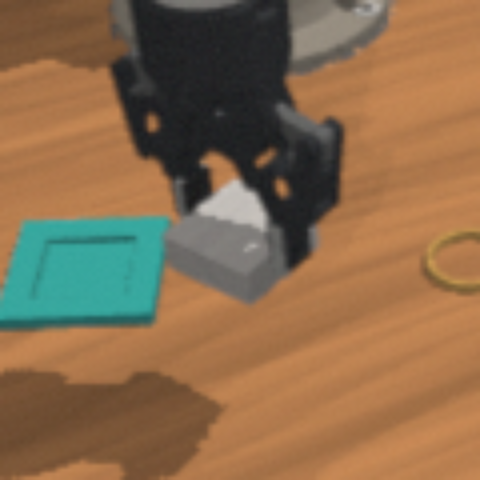

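The steel block is held (crop 225,245) and the wrist reads about 7 N, matching its weight. Carrying it to the large square tray.

Emit:
{"api": "send_rows", "payload": {"deltas": "0.03 0.026 0 0;0.06 0.052 0 0;0.09 0.078 0 0;0.12 0.104 0 0;0.15 0.13 0 0"}}

```text
t: 15.9
eef_pos: [0.4891, 0.0322, 0.1262]
tool_rot: [-0.002, 0.509, 0.861, -0.001]
contact_force: [0.7, -0.6, -7.1]
gripper_width: 0.678
grasp_force: 91.5
```

Emit:
{"api": "send_rows", "payload": {"deltas": "0.03 0.026 0 0;0.06 0.052 0 0;0.09 0.078 0 0;0.12 0.104 0 0;0.15 0.13 0 0"}}

```text
t: 16.4
eef_pos: [0.5309, 0.2257, 0.1255]
tool_rot: [-0.001, 0.509, 0.861, -0.002]
contact_force: [1.8, -0.7, -6.7]
gripper_width: 0.682
grasp_force: 91.5
```

Emit:
{"api": "send_rows", "payload": {"deltas": "0.03 0.026 0 7;0.06 0.052 0 14;0.084 0.072 0.01 21;0.084 0.072 0.03 28;0.084 0.072 0.05 30.8"}}

```text
t: 16.9
eef_pos: [0.553, 0.3344, 0.0749]
tool_rot: [-0.0, 0.72, 0.694, -0.002]
contact_force: [0.1, -2.4, -6.5]
gripper_width: 0.682
grasp_force: 91.5
```

Emit:
{"api": "send_rows", "payload": {"deltas": "0 0 0 0;0 0 0 0;0 0 0 0"}}

```text
t: 17.2
eef_pos: [0.5551, 0.3336, 0.0785]
tool_rot: [-0.0, 0.719, 0.695, 0.0]
contact_force: [0.8, -0.1, -6.1]
gripper_width: 0.68
grasp_force: 91.3
```

Run:
```python
from h import *
plan(.5566,.333,.0155,88,2)
p=bot.read_camera("scene")
u,v=map(int,proj(p,bot.get_obs()['eef_pos']));save(p,'f6.png',(max(u-60,0),max(v-60,0),u+60,v+60),4)
```

```text
cur yaw 88.1 delta [-0.0006  0.0015  0.063 ] spin 0.1 eef [0.5551 0.3336 0.0785] t 17.2 q7 -1.02
```

View pics/f6.png

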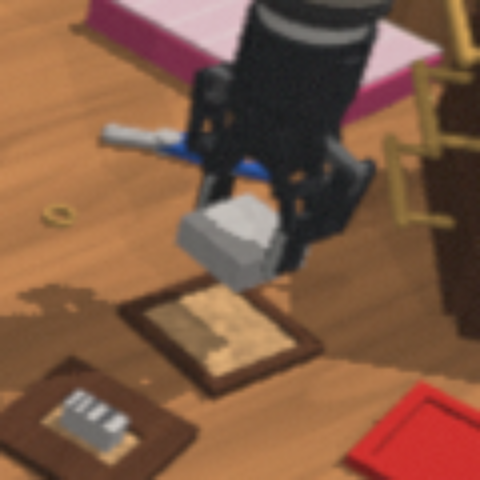

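Level and aligned over the large square recess. The swage bar is also visible, seated at crop (95,420).

Emit:
{"api": "send_rows", "payload": {"deltas": "0 0.001 0.025 0;0 0.001 0.045 0;0 0.001 0.058 0;0 0.001 0.063 0;0 0.001 0.063 0"}}

```text
t: 17.75
eef_pos: [0.5562, 0.3338, 0.016]
tool_rot: [0.0, 0.719, 0.695, 0.0]
contact_force: [0.1, -0.1, -6.4]
gripper_width: 0.677
grasp_force: 91.5
```

Emit:
{"api": "send_rows", "payload": {"deltas": "0 0 0.001 0;0 0 0.001 0;0 0 0.001 0", "claw": 1}}

```text
t: 18.05
eef_pos: [0.5569, 0.3345, 0.0156]
tool_rot: [0.0, 0.719, 0.695, 0.001]
contact_force: [0.2, 0.1, 0.4]
gripper_width: 0.996
grasp_force: 0.0
```

Emit:
{"api": "send_rows", "payload": {"deltas": "0 0 -0.03 0;0 0 -0.07 0;0 0 -0.11 0;0 0 -0.14 0"}}

```text
t: 18.45
eef_pos: [0.5567, 0.3346, 0.1578]
tool_rot: [0.0, 0.719, 0.695, 0.002]
contact_force: [1.0, 0.5, -0.7]
gripper_width: 1.0
grasp_force: 0.0
```

```bash
python3 -c "
from h import *
plan(.4385,.181,.1,88,2)"
```

```text
cur yaw 88.0 delta [-0.1577 -0.1131  0.0571] spin 0.0 eef [0.5567 0.3346 0.1578] t 18.45 q7 -0.97
```

Emit:
{"api": "send_rows", "payload": {"deltas": "-0.035 -0.025 0 0;-0.07 -0.05 0 0;-0.105 -0.075 0 0;-0.14 -0.1 0.02 0;-0.158 -0.113 0.057 0", "claw": 0.8}}

```text
t: 18.95
eef_pos: [0.4378, 0.1775, 0.0992]
tool_rot: [0.002, 0.72, 0.694, 0.002]
contact_force: [0.5, -0.3, -0.7]
gripper_width: 0.799
grasp_force: 0.0
```

Emit:
{"api": "send_rows", "payload": {"deltas": "0 0 0 0;0 0 0 0;0 0 0 0", "force": 60}}

```text
t: 19.25
eef_pos: [0.4392, 0.1815, 0.0987]
tool_rot: [0.0, 0.719, 0.695, 0.002]
contact_force: [0.6, -0.4, -0.4]
gripper_width: 0.8
grasp_force: 0.0
```

Run:
```python
from h import *
plan(.4385,.181,.0365,88,2)
p=bot.read_camera("top");W=cloud(p)
m=(np.hypot(W[...,0]-.5566,W[...,1]-.333)<.05)&(W[...,2]>.018)&(W[...,2]<.045)
print(rect(W,m))
```

```text
cur yaw 88.1 delta [-0.0006 -0.0009  0.0622] spin 0.1 eef [0.4392 0.1815 0.0987] t 19.25 q7 -0.89
(array([554.4, 332.9]), 60, 59, 89.6, np.float64(28.1), 330)
```

Steel is seated flat (28 mm). Now brass.

Emit:
{"api": "send_rows", "payload": {"deltas": "-0.001 -0.001 0.03 0;-0.001 -0.001 0.053 0;-0.001 -0.001 0.062 0;-0.001 -0.001 0.062 0;-0.001 -0.001 0.062 0"}}

```text
t: 19.8
eef_pos: [0.4373, 0.1796, 0.0361]
tool_rot: [0.0, 0.719, 0.695, 0.001]
contact_force: [-0.8, -0.1, -0.3]
gripper_width: 0.801
grasp_force: 0.0
```

Emit:
{"api": "send_rows", "payload": {"deltas": "0 0 0 0;0 0 0 0;0 0 0 0;0 0 0 0;0 0 0 0", "claw": 0}}

```text
t: 20.3
eef_pos: [0.4379, 0.1792, 0.0369]
tool_rot: [0.001, 0.719, 0.695, 0.001]
contact_force: [-0.2, -0.4, 9.0]
gripper_width: 0.493
grasp_force: 59.5
```

Emit:
{"api": "send_rows", "payload": {"deltas": "0 0 -0.02 0;0 0 -0.05 0;0 0 -0.09 0;0 0 -0.12 0;0 0 -0.12 0"}}

```text
t: 20.8
eef_pos: [0.4388, 0.1799, 0.1594]
tool_rot: [0.002, 0.719, 0.695, 0.003]
contact_force: [0.4, 0.6, -2.5]
gripper_width: 0.493
grasp_force: 62.0
```

Run:
```python
from h import *
plan(.542,-.337,.14,71,2)
p=bot.read_camera("scene")
u,v=map(int,proj(p,bot.get_obs()['eef_pos']));save(p,'f7.png',(max(u-60,0),max(v-60,0),u+60,v+60),4)
```

```text
cur yaw 88.0 delta [-0.513   0.121   0.0189] spin 17.0 eef [0.4388 0.1799 0.1594] t 20.8 q7 -0.81
```

View pics/f7.png

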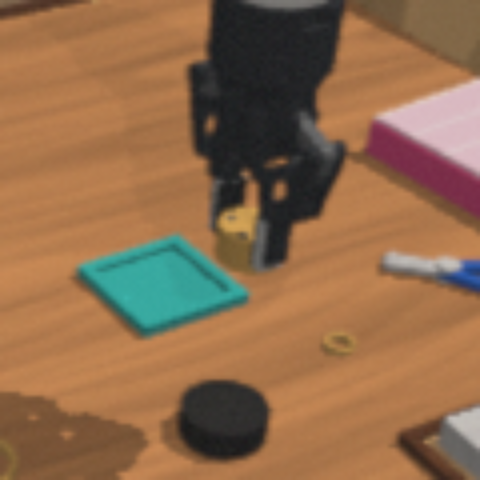

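Brass is held upright (crop 240,240) and the rubber block stays at crop (223,418). Carrying brass to the small round tray.

Emit:
{"api": "send_rows", "payload": {"deltas": "-0.04 0.009 0 0;-0.08 0.019 0 0;-0.12 0.028 0 0;-0.16 0.038 0 0;-0.2 0.047 0 0"}}

```text
t: 21.35
eef_pos: [0.4755, -0.0247, 0.1538]
tool_rot: [-0.001, 0.719, 0.695, -0.001]
contact_force: [0.4, 1.3, -1.7]
gripper_width: 0.491
grasp_force: 62.0
```

Emit:
{"api": "send_rows", "payload": {"deltas": "-0.04 0.009 0 0;-0.08 0.019 0 0;-0.12 0.028 0 0;-0.16 0.038 0 0;-0.2 0.047 0 0"}}

```text
t: 21.85
eef_pos: [0.5155, -0.2258, 0.1534]
tool_rot: [-0.001, 0.719, 0.695, -0.001]
contact_force: [1.2, -0.4, -2.3]
gripper_width: 0.486
grasp_force: 62.0
```

Emit:
{"api": "send_rows", "payload": {"deltas": "-0.04 0.009 0 0;-0.08 0.018 0.01 0;-0.113 0.027 0.04 0;-0.113 0.027 0.08 0;-0.113 0.027 0.1 0"}}

```text
t: 22.35
eef_pos: [0.5361, -0.3385, 0.0496]
tool_rot: [-0.004, 0.72, 0.694, -0.002]
contact_force: [-0.2, 1.2, -3.4]
gripper_width: 0.488
grasp_force: 61.9
```

Emit:
{"api": "send_rows", "payload": {"deltas": "0 0 0 0;0 0 0 0;0 0 0 0"}}

```text
t: 22.65
eef_pos: [0.5407, -0.3382, 0.0564]
tool_rot: [0.001, 0.719, 0.695, 0.0]
contact_force: [0.1, 0.6, -3.3]
gripper_width: 0.492
grasp_force: 61.9
```

Run:
```python
from h import *
plan(.542,-.337,.0185,88,2)
p=bot.read_camera("top");W=cloud(p)
m=(np.hypot(W[...,0]-.438,W[...,1]-.18)<.05)&(W[...,2]>.012)&(W[...,2]<.035)
print("rubber",rect(W,m))
```

```text
cur yaw 88.1 delta [0.0013 0.0012 0.0379] spin 0.1 eef [ 0.5407 -0.3382  0.0564] t 22.65 q7 0.15
rubber (array([437.1, 181. ]), 62, 62, 44.5, np.float64(23.0), 504)
```

Emit:
{"api": "send_rows", "payload": {"deltas": "0.001 0.001 0.015 0;0.001 0.001 0.028 0;0.001 0.001 0.036 0;0.001 0.001 0.038 0;0.001 0.001 0.038 0"}}

```text
t: 23.2
eef_pos: [0.5396, -0.3369, 0.0176]
tool_rot: [-0.001, 0.719, 0.695, -0.001]
contact_force: [-5.8, 2.7, 11.4]
gripper_width: 0.491
grasp_force: 64.9
```

Emit:
{"api": "send_rows", "payload": {"deltas": "0 0 0 0;0 0 0 0;0 0 0 0", "claw": 0.75}}

```text
t: 23.5
eef_pos: [0.5409, -0.3373, 0.017]
tool_rot: [0.0, 0.719, 0.695, 0.0]
contact_force: [0.8, 1.3, 0.5]
gripper_width: 0.748
grasp_force: 0.0
```

Emit:
{"api": "send_rows", "payload": {"deltas": "0 0 -0.03 0;0 0 -0.07 0;0 0 -0.11 0;0 0 -0.14 0"}}

```text
t: 23.9
eef_pos: [0.5416, -0.3375, 0.1598]
tool_rot: [0.001, 0.719, 0.695, 0.0]
contact_force: [0.1, -0.5, 0.2]
gripper_width: 0.752
grasp_force: 0.0
```

```bash
python3 -c "
from h import *
plan(.4375,.181,.1,88,2)"
```

```text
cur yaw 88.0 delta [ 0.5147 -0.122   0.0591] spin 0.0 eef [ 0.5416 -0.3375  0.1598] t 23.9 q7 0.2
```

Emit:
{"api": "send_rows", "payload": {"deltas": "0.04 -0.009 0 0;0.08 -0.019 0 0;0.12 -0.028 0 0;0.16 -0.038 0 0;0.2 -0.047 0 0", "claw": 1}}

```text
t: 24.4
eef_pos: [0.5002, -0.1343, 0.1573]
tool_rot: [0.0, 0.719, 0.695, 0.0]
contact_force: [0.9, 0.7, -0.2]
gripper_width: 1.001
grasp_force: 0.0
```

Emit:
{"api": "send_rows", "payload": {"deltas": "0.04 -0.009 0 0;0.08 -0.019 0 0;0.12 -0.028 0 0;0.16 -0.038 0 0;0.2 -0.047 0 0"}}

```text
t: 24.9
eef_pos: [0.4602, 0.0673, 0.1574]
tool_rot: [0.0, 0.719, 0.695, 0.0]
contact_force: [1.1, -0.5, 0.4]
gripper_width: 1.002
grasp_force: 0.0
```

Emit:
{"api": "send_rows", "payload": {"deltas": "0.04 -0.009 0 0;0.08 -0.019 0 0;0.115 -0.028 0.02 0;0.115 -0.028 0.059 0;0.115 -0.028 0.079 0"}}

```text
t: 25.4
eef_pos: [0.4353, 0.1828, 0.0764]
tool_rot: [-0.001, 0.718, 0.696, -0.001]
contact_force: [0.3, 0.2, -0.2]
gripper_width: 0.999
grasp_force: 0.0
```

Emit:
{"api": "send_rows", "payload": {"deltas": "0 0 0 0;0 0 0 0;0 0 0 0", "force": 50}}

```text
t: 25.7
eef_pos: [0.4376, 0.1819, 0.0795]
tool_rot: [0.0, 0.719, 0.695, 0.001]
contact_force: [-0.3, 0.7, 0.1]
gripper_width: 1.0
grasp_force: 0.0
```

Run:
```python
from h import *
plan(.4375,.181,.0085,88,2)
p=bot.read_camera("top");W=cloud(p)
m=(np.hypot(W[...,0]-.542,W[...,1]+.337)<.045)&(W[...,2]>.018)&(W[...,2]<.045)
print("brass",rect(W,m))
```

```text
cur yaw 88.0 delta [-0.001  -0.0002  0.071 ] spin -0.0 eef [0.4376 0.1819 0.0795] t 25.7 q7 -0.93
brass (array([ 537.8, -333. ]), 43, 43, 36.9, np.float64(27.9), 242)
```

Emit:
{"api": "send_rows", "payload": {"deltas": "-0.001 0 0.03 0;-0.001 0 0.055 0;-0.001 0 0.067 0;-0.001 0 0.07 0;-0.001 0 0.07 0"}}

```text
t: 26.25
eef_pos: [0.437, 0.1809, 0.0088]
tool_rot: [0.0, 0.719, 0.695, 0.0]
contact_force: [-0.3, 0.1, 0.3]
gripper_width: 1.002
grasp_force: 0.0
```

Emit:
{"api": "send_rows", "payload": {"deltas": "0 0 0 0;0 0 0 0;0 0 0 0;0 0 0 0;0 0 0 0", "claw": 0}}

```text
t: 26.75
eef_pos: [0.4375, 0.1811, 0.0098]
tool_rot: [0.001, 0.719, 0.695, 0.001]
contact_force: [-1.8, -1.6, 9.2]
gripper_width: 0.729
grasp_force: 52.4
```

Emit:
{"api": "send_rows", "payload": {"deltas": "0 0 -0.02 0;0 0 -0.05 0;0 0 -0.09 0;0 0 -0.12 0;0 0 -0.12 0"}}

```text
t: 27.25
eef_pos: [0.439, 0.182, 0.1325]
tool_rot: [0.002, 0.719, 0.695, 0.004]
contact_force: [1.3, 0.5, -1.4]
gripper_width: 0.726
grasp_force: 55.9
```

Run:
```python
from h import *
plan(.626,-.182,.14,88,2)
p=bot.read_camera("scene")
u,v=map(int,proj(p,bot.get_obs()['eef_pos']));save(p,'f8.png',(max(u-60,0),max(v-60,0),u+60,v+60),4)
```

```text
cur yaw 88.0 delta [-0.3572  0.1996 -0.0069] spin 0.0 eef [0.439  0.182  0.1325] t 27.25 q7 -0.86
```

View pics/f8.png

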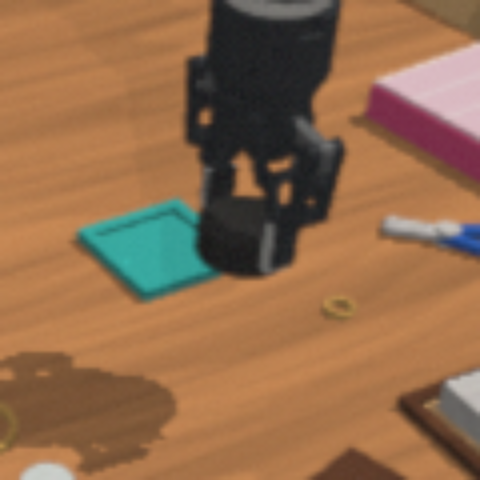

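The rubber block is held (crop 250,235).

Emit:
{"api": "send_rows", "payload": {"deltas": "-0.036 0.02 0 0;-0.072 0.04 0 0;-0.108 0.06 0 0;-0.144 0.08 0 0;-0.18 0.1 0 0"}}

```text
t: 27.8
eef_pos: [0.5298, -0.0045, 0.127]
tool_rot: [-0.001, 0.719, 0.695, -0.001]
contact_force: [0.1, 1.3, -1.5]
gripper_width: 0.731
grasp_force: 55.8
```

Emit:
{"api": "send_rows", "payload": {"deltas": "-0.036 0.02 0 0;-0.072 0.04 0 0;-0.108 0.06 0 0;-0.144 0.08 0 0;-0.177 0.1 0.01 0"}}

```text
t: 28.3
eef_pos: [0.6246, -0.1853, 0.1177]
tool_rot: [0.0, 0.719, 0.695, -0.0]
contact_force: [0.6, 0.2, -1.2]
gripper_width: 0.729
grasp_force: 55.8
```

Emit:
{"api": "send_rows", "payload": {"deltas": "0 0 0.03 0;0 0 0.05 0;0 0 0.05 0;0 0 0.05 0"}}

```text
t: 28.7
eef_pos: [0.6234, -0.1825, 0.0674]
tool_rot: [-0.001, 0.719, 0.695, -0.001]
contact_force: [0.5, 0.7, -1.2]
gripper_width: 0.729
grasp_force: 55.8
```

```bash
python3 -c "
from h import *
plan(.626,-.182,.0155,88,2)"
```

```text
cur yaw 88.1 delta [0.0006 0.0026 0.0519] spin 0.1 eef [ 0.6234 -0.1825  0.0674] t 28.7 q7 -0.16
```

Emit:
{"api": "send_rows", "payload": {"deltas": "0.001 0.003 0.02 0;0.001 0.003 0.038 0;0.001 0.003 0.048 0;0.001 0.003 0.051 0;0.001 0.003 0.051 0"}}

```text
t: 29.2
eef_pos: [0.6267, -0.182, 0.0166]
tool_rot: [-0.001, 0.719, 0.695, -0.0]
contact_force: [1.0, -0.0, -1.3]
gripper_width: 0.73
grasp_force: 55.8
```

Emit:
{"api": "send_rows", "payload": {"deltas": "0 0 0 0;0 0 0 0;0 0 0 0", "claw": 1}}

```text
t: 29.5
eef_pos: [0.6277, -0.1823, 0.0181]
tool_rot: [0.001, 0.719, 0.695, 0.0]
contact_force: [-0.5, 0.5, -0.5]
gripper_width: 1.003
grasp_force: 0.0
```

Emit:
{"api": "send_rows", "payload": {"deltas": "0 0 -0.03 0;0 0 -0.07 0;0 0 -0.11 0;0 0 -0.15 0;0 0 -0.15 0"}}

```text
t: 30.0
eef_pos: [0.6311, -0.1824, 0.1745]
tool_rot: [0.005, 0.719, 0.695, 0.003]
contact_force: [0.9, -1.1, 1.1]
gripper_width: 0.998
grasp_force: 0.0
```

Emit:
{"api": "send_rows", "payload": {"deltas": "0.04 -0.02 0 0;0.08 -0.04 0 0;0.12 -0.08 0 0;0.12 -0.12 0 0;0.12 -0.14 0 0"}}

```text
t: 30.5
eef_pos: [0.4875, -0.0554, 0.1668]
tool_rot: [-0.001, 0.718, 0.696, -0.001]
contact_force: [1.4, -0.3, 0.3]
gripper_width: 1.003
grasp_force: 0.0
```

Run:
```python
from h import *
p=bot.read_camera("top");W=cloud(p);save(p,"end.png",(90,100,440,260),2.2)
for n,x,y in (("LR",.626,-.182),("SR",.542,-.337),("SS",.654,.005),("OB",.593,.187),("LS",.5566,.333)):
    m=(np.hypot(W[...,0]-x,W[...,1]-y)<.05)&(W[...,2]>.018)&(W[...,2]<.045)
    print(n,rect(W,m) if m.any() else None)
q=bot.read_camera("scene");save(q,"end2.png",(90,130,430,330),2.3)
```

```text
LR (array([ 631. , -203.1]), 53, 15, 15.3, np.float64(28.1), 92)
SR (array([ 537.8, -332.6]), 43, 43, 40.3, np.float64(27.7), 240)
SS (array([653.4,   7.8]), 41, 45, 83.4, np.float64(28.0), 229)
OB (array([592.6, 187.5]), 39, 18, 15.5, np.float64(23.8), 102)
LS (array([554. , 333.4]), 62, 60, 87.9, np.float64(27.9), 563)
```

View pics/end.png

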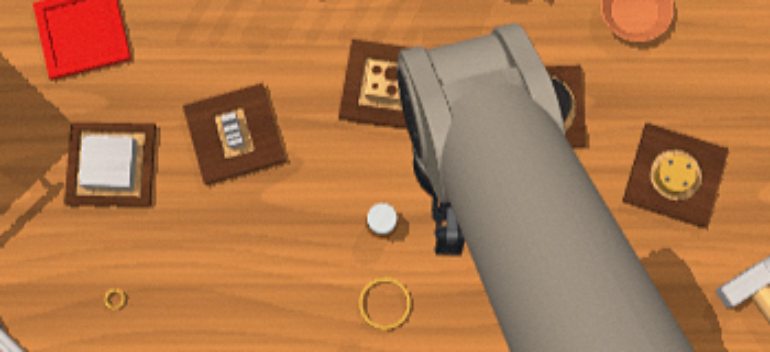

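View pics/end2.png

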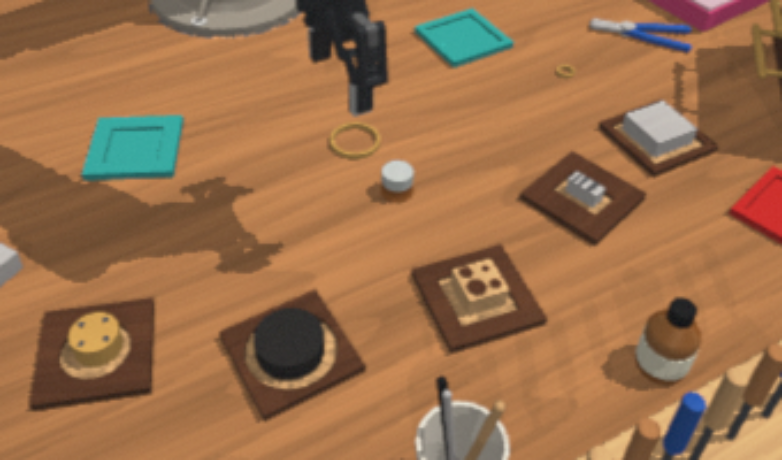

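All five blocks lie flat in their own recesses: brass (95,335), rubber (288,343), doming (480,285), swage (585,185) and steel (660,128) in the scene crop. Tops are at about 28 mm, and the bar's at 24 mm.

```bash
python3 -c "
from station import bot
print(bot.hand_in())"
```

```text
the job is handed in; nothing more can be done
None
```

Both piles are unstacked from the top down, all five blocks lie flat in their matching trays, and the job was handed in at about 31 s.

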